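# Close down the storeroom refill station

## Task

Close down the refill station: first lift the orange funnel out of the white canister and set it upright in the neck of the dark drip pot, then push the black rubber stopper home upright in the canister's neck so its flange sits flat on the rim. Last, hang the red folded sign over the steel rail, one panel on each side, handle up and its ridge along the bar. Set things down gently without dropping them, leave the canister and pot standing where they are, and do not disturb the other things on the bench.

Things in the scene. Friction and masses are not known exactly. Their poses are not given: they have to be found in the camera images.
- canister: white round plastic canister with a blue band, loose, 2.5 kg: body 120 mm diameter to 90 mm high, shoulder narrowing to a neck 52 mm outside and 38 mm inside diameter; rim at 140 mm; open, deep inside. Origin at the centre of its underside, z up. Starts on the left or right with the funnel in its neck; stays where it is
- canister_rim (a point): centre of the canister's mouth, at rim height, 140 mm above the canister's origin; z up
- drip_pot: dark steel round pot, loose, 1.2 kg: body 96 mm diameter to 60 mm high, neck 52 mm outside and 38 mm inside diameter, rim at 95 mm, open and deep inside (87 mm). Origin at the centre of its underside, z up. Stays where it is, on the other side from the canister
- pot_rim (a point): centre of the drip pot's mouth, at rim height, 95 mm above the pot's origin; z up
- funnel: orange plastic funnel, 105 mm tall, round. Origin at the centre of the spout's tip, z up towards the open cup. Tapered spout 22 mm diameter at z 0 to 32 mm at z 45; flat seating collar 52 mm diameter from z 45 to 50; cone from z 50 to 68; straight cup 60 mm diameter from z 68 to 105 (grip it across this, wall 3 mm)
- funnel_seat (a point): centre of the underside of the funnel's seating collar, 45 mm above its spout tip; lies at the rim's centre when seated
- stopper: black rubber stopper with a green grip, 78 mm tall, standing upright on its small end. Origin at the centre of its underside, z up. Taper 26 mm diameter at z 0 to 34 mm at z 40; flange 52 mm diameter from z 40 to 46; round grip 28 mm diameter from z 46 to 78
- stopper_seat (a point): centre of the underside of the stopper's flange, 40 mm above its small end; lies at the rim's centre when seated
- sign: red tent-shaped sign, white bar on each side: two panels 90 mm wide (y), 112 mm long, 5 mm thick, 0.35 rad from vertical, joined at a ridge along y; feet 87 mm apart over the outside (x). Ridge 14 mm thick, top at 116 mm. On it a black grip block 16 mm thick (x), 50 mm long (y), from 113 to 149 mm above the feet. Origin at bench height below the ridge, z up; same after a half turn
- sign_apex (a point): inner apex of the sign, underneath the ridge, 105 mm above its feet, on its middle plane; hung, it lies 17.5 mm above the bar's axis
- rail: fixed steel rail: bar 12 mm diameter, 260 mm long along its y axis, axis 150 mm above the bench, on two posts with 70 by 40 mm feet at its ends. Origin on the bench below the bar's middle
- rail_mid (a point): middle of the bar, on its axis; axes as the rail's
- tape: bystander: brown tape ring 84 mm across, 30 mm high, lying flat; origin underneath
- castor: bystander: castor wheel 96 mm tall, standing on its 70 by 60 mm steel plate; origin underneath
- spray_can: bystander: spray can 60 mm diameter, 180 mm tall; origin underneath
- screwdriver: bystander: screwdriver 160 mm long, lying along its x axis; origin underneath
- carton: bystander: cardboard box 100 by 80 by 60 mm high; origin underneath
- level: bystander: yellow spirit level 220 mm (x) by 24 by 45 mm high; origin underneath
There are look-alikes about, which are no part of the job. There is more than one size of the canister; the one meant has the size given above.

How it is judged (in metres and radians):
On the way, in this order (a step that is already met when the one before it is completed fails the run):
1. the funnel is lifted out, clear of the canister's neck (z of funnel_seat in the frame of canister_rim above 0.047 m), for 0.05 s.
2. the funnel is seated upright in the drip pot's neck (horizontal distance between funnel_seat and pot_rim below 0.006 m and z of funnel_seat in the frame of pot_rim between -0.005 and 0.004 m and angle between funnel's own z axis and vertical below 0.12 rad), for 0.2 s.
3. the stopper is seated upright in the canister's neck (horizontal distance between stopper_seat and canister_rim below 0.006 m and z of stopper_seat in the frame of canister_rim between -0.005 and 0.004 m and angle between stopper's own z axis and vertical below 0.12 rad), for 0.2 s.
4. the sign hangs over the rail's bar, one panel on each side (x of sign_apex in the frame of rail_mid between -0.015 and 0.015 m and y of sign_apex in the frame of rail_mid between -0.085 and 0.085 m and z of sign_apex in the frame of rail_mid between 0.008 and 0.024 m and angle between the y axis of sign and the y axis of rail, either way round below 0.3 rad and angle between sign's own z axis and vertical below 0.4 rad), for 0.2 s.
At the end, for the whole second after the job is handed in: Funnel in the pot's neck, stopper in the canister's: seat within 6 mm of the rim's centre, -5 to +4 mm of its height, tilt under 0.12 rad. Sign astride the bar: apex within 15 mm across, 85 mm along, 8 to 24 mm above; ridge within 0.3 rad of the bar, tilt under 0.4 rad. All under 0.03 m/s (all of step 2 and all of step 3 and all of step 4 and linear speed of each of funnel, stopper, sign below 0.03 m/s); the robot touches nothing.
It fails at once if the funnel is dropped (falls freely, faster than 0.6 m/s) (linear speed of funnel above 0.6 m/s and contact force between funnel and the fingers below 0.1 N).
It fails at once if the stopper is dropped (falls freely, faster than 0.6 m/s) (linear speed of stopper above 0.6 m/s and contact force between stopper and the fingers below 0.1 N).
It fails at once if the sign is dropped (falls freely, faster than 0.6 m/s) (linear speed of sign above 0.6 m/s and contact force between sign and the fingers below 0.1 N).
It fails at once if the canister or the drip pot is shifted by more than 40 mm or tipped by more than 0.3 rad (distance of any of canister, drip_pot from where it was at the start of the episode above 0.04 m or angle between any of canister, drip_pot's own z axis and vertical above 0.3 rad).
It fails at once if a bystander is moved by more than 30 mm (distance of any of tape, castor, spray_can, screwdriver, carton, level from where it was at the start of the episode above 0.03 m).
It also fails if it takes over 64 s, if anything falls off the work surface, if the arm or the gripper's body presses on something with over 40 N, if the wrist force passes 120 N, or if a joint passes its speed limit or range.

## Robot

A 6-joint arm with a two-finger parallel gripper is mounted at the origin on the work surface. World frame = base frame: x ahead of the robot, y to its left, z up, the work surface at z = 0. Lengths are in mm, angles in rad, forces in N, time in s.
With the tool pointing down it reaches from about 400 to 925 mm from the base axis. Payload 12.5 kg.
Tool frame: the origin (TCP) lies midway between the tips of the shut fingers; the grasp point (between the pads) lies 19 mm behind it; z points along the fingers, y is the line along which they close (so a half turn about z gives the same grasp; the last joint's range is limited). The gripper opens to 95 mm and grips with 3 to 60 N. Pads are 20 mm wide; open, the fingers measure 119 mm over their backs; the gripper's body (75 mm by 180 mm) begins 59 mm behind the grasp point.
Start: joints at [1.213, 0.491, 1.559, -0, 1.092, -0.106], TCP at [155.699, 605.314, 214.661] pointing down, gripper open.
Joint ranges: [-3.1, 3.1], [-0.84, 2.19], [0.05, 2.79], [-1.13, 4.28], [0.06, 2.93], [-2.69, 2.69]. Speed limits (rad/s): [2.22, 2.22, 2.79, 3.14, 3.14, 3.14].

## Interface

Orientations are given as [roll, pitch, yaw] about the fixed x, y, z axes, in that order (R = Rz(yaw) Ry(pitch) Rx(roll)).
In Python, from cell import env gives the robot as it stands.
- The arm moves only by the shell command python3 -m inch 'ROWS'. ROWS is JSON, a list of rows, each a list of 7 numbers: the turn, a rotation vector about the tool's x, y, z in rad, then the shift along the tool's x, y, z in cm, then the closure, from -1 (fully open) to 1 (shut). A call has 1 to 20 rows; each row shifts and turns the commanded pose from where the row before left it, along the tool's axes as they then stand; what a row does not reach is not made up. A row lasts 1/8 s, in which the tool goes at most 62.5 mm and 10.7 degrees, less where a joint would pass 70% of its speed; a pose out of reach is approached as far as the arm can. A call with a gripper value outside its range is refused whole. The fingers move at their own pace and stop on an object; the grip force is fixed at half the most. Time passes only in rows, so rows that do not move let the fingers close. It gives the time, the measured TCP pose, the force, the opening and the grip force at its end, in the units of the state.
- env.state(): the state, without advancing time (a new reading comes with each control period).
- env.read_camera(name): name is "scene" or "side" or "wrist"; returns a dict with "img" (420x560x3 uint8, red, green, blue), "depth" (420x560 float32, mm along the optical axis (not along the pixel's ray), 0 where there is no reading), "fx", "fy", "cx", "cy" (pixels), "position" and "orientation" of the camera in the world. Camera axes: x right, y down, z forward; pixel columns grow to the right and rows downward; lengths in mm; the calibration is good to about 2 mm. A picture is of the moment at which its call begins.
- env.job_done(): hands the job in; it is judged then, once.
Trained networks look in a picture, given as the dict that the camera call returned (one of the last four; its "shot" number tells which), for a name from the list of things; names that differ only in an ending like _2 or _b are one class to them, and where a whole thing is asked for, a point or a joint stands for the part that bears it (a point fixed in the world has none). Each returns a list of dicts, best first, with "score" (0 to 1); they miss things now and then, are a little off and sometimes report something else, mostly with a low value. They report only what shows in the picture. A call takes as long as a camera call. They do not tell look-alikes from the thing itself.
- env.find_in(picture, target): "centre" ([x, y, z] in mm, in the coordinates of the camera as it stood for that picture, good to about 4 mm: the middle of the surface that is visible of it).
- env.trace(picture, target): "mask" (420x560 bool, what is visible of it).
The state is a dict: "t": time; "joints": joint angles; "qvel": joint speeds; "tau": joint torques, N m; "eef_pos": TCP position; "tcp_rot": TCP orientation; "ft_force": force on the tool from outside, world axes, zero at the start; "moment": the same for the moment, N m; "opening": opening from 0.0 (shut) to 1.0 (fully open); "grip_force": force on a finger pad.
Only numpy, scipy, OpenCV 4.12 (cv2) and the standard library are available. Lean on these libraries where they do the work, as an engineer would, in place of code of your own. Each camera call takes 0.05 s, during which the arm holds its last target. There are 200 camera calls.

## Working session

There is one attempt and no reset: what is moved stays moved. The work goes in short steps, Python scripts to look and compute and a shell command to move; the robot and the scene stay as the last step left them, time stands still between calls to the robot, and variables do not carry over. Pictures are saved under pics/ and viewed, at most 10 in all, crops included, and the job is handed in when it is done.

```bash
ls; mkdir -p pics; cat > h.py <<'E'
import numpy as np, cv2
from scipy.spatial.transform import Rotation as R
from cell import env
def T(p): 
    o=np.array(p["orientation"],float)
    return (o if o.shape==(3,3) else (R.from_euler('xyz',o) if o.size==3 else R.from_quat(o)).as_matrix()), np.array(p["position"],float)
def w(p,c): M,t=T(p); return M@np.array(c)+t
def cloud(p):
    d=p["depth"]; v,u=np.mgrid[:d.shape[0],:d.shape[1]]
    c=np.stack([(u-p["cx"])/p["fx"]*d,(v-p["cy"])/p["fy"]*d,d],-1)
    M,t=T(p); P=c@M.T+t; P[d<=0]=np.nan; return P
def save(p,n): cv2.imwrite(f"pics/{n}.png",p["img"][:,:,::-1])
E
python3 - <<'E'
from h import *
print(env.state())
for n in ["scene","side"]:
    p=env.read_camera(n); save(p,n+"1"); print(n,p["position"],p["orientation"],p["fx"])
    np.savez(f"{n}1.npz",P=cloud(p),img=p["img"])
    for t in ["canister","drip_pot","funnel","stopper","sign","rail","tape","castor","spray_can","screwdriver","carton","level"]:
        r=env.find_in(p,t)
        print(t,[(round(x["score"],2),np.round(w(p,x["centre"])).tolist()) for x in r[:3]])
E
```

```text
pics
{'t': 0.0, 'joints': array([ 1.21338952e+00,  4.91562141e-01,  1.55943339e+00, -7.81730350e-06,
        1.09171507e+00, -1.05601528e-01]), 'qvel': array([ 0.00198742, -0.00139461, -0.00095845,  0.00106651,  0.00116362,
        0.00072593]), 'tau': array([-2.89218202e-03, -6.12637353e+01, -2.58177620e+01,  6.91901240e-02,
        4.83259920e-02, -1.25395986e-04]), 'eef_pos': array([155.61666398, 605.06872004, 214.06568142]), 'tcp_rot': array([-3.14048021e+00, -1.10942188e-04,  2.88979092e+00]), 'ft_force': array([-0.21543366,  0.59306893, -0.62362385]), 'moment': array([ 0.02660031, -0.00832755, -0.00798481]), 'grip_force': 0.0, 'opening': 1.0015653629468908}
scene [990.30942713 443.43757868 806.32964293] [-2.38478053  0.01549091  2.34467118] 396.27908698379815
canister [(0.89, [314.0, -282.0, 70.0]), (0.72, [667.0, 44.0, 57.0]), (0.69, [457.0, -438.0, 67.0])]
drip_pot [(0.69, [514.0, 321.0, 67.0]), (0.47, [574.0, 19.0, 28.0]), (0.16, [464.0, 142.0, 76.0])]
funnel [(0.93, [467.0, -286.0, 180.0]), (0.51, [674.0, 389.0, 64.0])]
stopper [(0.56, [459.0, -86.0, 42.0]), (0.44, [461.0, 
[... 618 characters left out ...]
89, [445.0, -337.0, 91.0]), (0.76, [294.0, -328.0, 73.0]), (0.64, [429.0, -478.0, 76.0])]
drip_pot [(0.68, [491.0, 287.0, 66.0]), (0.32, [452.0, -332.0, 88.0])]
funnel [(0.86, [460.0, -307.0, 179.0]), (0.58, [652.0, -122.0, 51.0])]
stopper [(0.98, [452.0, -109.0, 45.0])]
sign [(0.73, [457.0, 115.0, 69.0])]
rail [(0.65, [658.0, -121.0, 54.0])]
tape [(0.78, [572.0, 3.0, 26.0]), (0.7, [460.0, -303.0, 177.0])]
castor [(0.78, [339.0, 292.0, 50.0]), (0.47, [452.0, -112.0, 46.0])]
spray_can [(0.81, [652.0, -406.0, 121.0])]
screwdriver [(0.84, [389.0, -4.0, 20.0]), (0.33, [456.0, -307.0, 181.0])]
carton [(0.79, [654.0, 357.0, 54.0])]
level [(0.68, [782.0, -63.0, 40.0]), (0.63, [457.0, 118.0, 73.0])]
```

View pics/scene1.png

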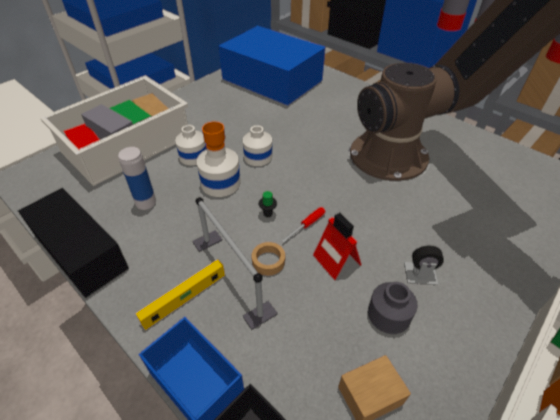

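View pics/side1.png

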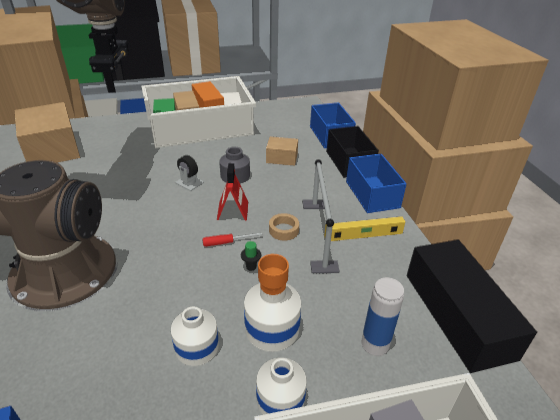

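The scene view shows the funnel (213,137) in the large canister, the stopper at (267,203), the sign at (338,245), the pot at (393,305) and the rail from (200,202) to (258,278). The small canisters are look-alikes. The side view agrees: funnel (273,272), stopper (251,255), pot (235,165), sign (233,195), rail (318,162) to (330,222).

```bash
cat > fit.py <<'E'
from h import *
from scipy.optimize import least_squares
def circ(P,c,rad,zlo,zhi,r,win=8):
    """fit centre of vertical cylinder radius r to points near c in z band"""
    Q=P.reshape(-1,3); Q=Q[np.isfinite(Q[:,0])]
    c=np.array(c,float)
    Q=Q[(np.hypot(*(Q[:,:2]-c).T)<rad)&(Q[:,2]>zlo)&(Q[:,2]<zhi)]
    n=0
    if len(Q)<8: return None,len(Q),0,0
    f=lambda x:np.hypot(Q[:,0]-x[0],Q[:,1]-x[1])-r
    s=least_squares(f,c,loss='soft_l1',f_scale=1.5)
    return np.round(s.x,1),len(Q),round(float(np.median(abs(f(s.x)))),2),np.round(np.percentile(Q[:,2],98),1)
E
python3 - <<'E'
from fit import *
for n in ["scene","side"]:
    z=np.load(n+"1.npz"); P=z["P"]; print(n)
    print("cup",circ(P,(465,-300),45,172,197,30))
    print("canister body",circ(P,(455,-310),85,10,85,60))
    print("can neck",circ(P,(455,-305),40,118,136,26))
    print("pot body",circ(P,(500,310),70,8,52,48))
    print("pot neck",circ(P,(500,310),40,70,92,26))
    print("stop grip",circ(P,(455,-100),40,51,75,14))
    print("stop flange",circ(P,(455,-100),40,41,45,26))
    Q=P.reshape(-1,3); Q=Q[np.isfinite(Q[:,0])]
    def box(x0,x1,y0,y1,z0,z1): return Q[(Q[:,0]>x0)&(Q[:,0]<x1)&(Q[:,1]>y0)&(Q[:,1]<y1)&(Q[:,2]>z0)&(Q[:,2]<z1)]
    G=box(400,530,60,200,120,160); print("sign grip",len(G),G.mean(0).round(1),np.percentile(G,[2,98],axis=0).round(1).tolist())
    B=box(550,800,-200,200,138,165); m=B.mean(0); print("bar",len(B),m.round(1),np.percentile(B,[1,99],axis=0).round(1).tolist(), np.linalg.svd(B-m,full_matrices=False)[2][0].round(3))
    for nm,(x,y) in dict(pottop=(505,310),cantop=(465,-300)).items():
        q=box(x-60,x+60,y-60,y+60,5,300); print(nm,np.percentile(q[:,2],99.5))
    S=box(380,560,40,220,3,105); print("sign feet",np.percentile(S[S[:,2]<15],[2,98],axis=0).round(1).tolist())
E
```

```text
scene
cup (array([ 462.8, -293. ]), 311, 1.66, np.float64(196.3))
canister body (array([ 461.8, -294.2]), 788, 0.81, np.float64(83.5))
can neck (array([ 461.8, -294.6]), 92, 0.7, np.float64(134.8))
pot body (array([490.4, 314.6]), 601, 0.78, np.float64(51.1))
pot neck (array([493.7, 315.4]), 423, 3.04, np.float64(91.7))
stop grip (array([454.9, -99.9]), 66, 0.72, np.float64(73.9))
stop flange (array([ 452.7, -101.1]), 37, 2.49, np.float64(45.0))
sign grip 299 [455.1 140.1 140.1] [[441.7, 112.8, 120.7], [464.5, 163.2, 150.8]]
bar 638 [669.7  -2.6 154.3] [[632.1, -148.5, 140.4], [701.3, 117.0, 159.7]] [ 0.217  0.976 -0.002]
pottop 96.47463047442184
cantop 200.80444339031837
sign feet [[419.8, 55.1, 3.1], [552.5, 200.4, 14.6]]
side
cup (array([ 460.5, -296.7]), 505, 1.63, np.float64(196.6))
canister body (array([ 461. , -295.5]), 1213, 0.58, np.float64(84.0))
can neck (array([ 460.8, -295.2]), 146, 0.48, np.float64(135.4))
pot body (array([489.1, 313.8]), 234, 1.25, np.float64(51.0))
pot neck (array([489.2, 310.2]), 199, 2.74, np.float64(91.4))
stop grip (array([ 455. , -100.8]), 81, 0.58, np.float64(74.6))
stop flange (array([454.6, -97.4]), 53, 3.99, np.float64(45.0))
sign grip 128 [447.9 126.2 141.3] [[436.6, 109.6, 121.3], [462.4, 159.0, 151.2]]
bar 359 [657.8 -41.2 154.9] [[626.5, -156.2, 141.4], [695.9, 107.2, 161.1]] [-0.216 -0.976 -0.007]
pottop 97.87994576845986
cantop 200.91729938271888
sign feet [[383.4, 40.8, 3.0], [554.6, 210.5, 14.4]]
```

```bash
python3 - <<'E'
from fit import *
Ps=[]
for n in ["scene","side"]:
    z=np.load(n+"1.npz"); P=z["P"].reshape(-1,3); I=z["img"].reshape(-1,3).astype(int)
    k=np.isfinite(P[:,0]); P=P[k];I=I[k]
    near=np.hypot(P[:,0]-458,P[:,1]-138)<100
    red=near&(I[:,0]>120)&(I[:,1]<60)&(I[:,2]<60)&(P[:,2]>15)&(P[:,2]<112)
    # fit planes to red panel(s)
    C=P[red]; rng=np.random.default_rng(0)
    for _ in range(2):
        best=None
        for i in range(400):
            a,b,c=C[rng.choice(len(C),3,replace=False)]; nn=np.cross(b-a,c-a); l=np.linalg.norm(nn)
            if l<50: continue
            nn/=l; ins=abs((C-a)@nn)<1.5
            if best is None or ins.sum()>best.sum(): best=ins
        Q=C[best]; m=Q.mean(0); nn=np.linalg.svd(Q-m,full_matrices=False)[2][2]
        nn*=np.sign(nn[2]); d=nn[:2]/np.linalg.norm(nn[:2])
        print(n,"plane",len(Q),m.round(1),nn.round(3),"tilt",np.arcsin(nn[2]).round(3),"azim",np.arctan2(d[1],d[0]).round(3)); C=C[~best]
        if len(C)<50: break
    g=near&(P[:,2]>144)&(P[:,2]<156); G=P[g]; 
    r=cv2.minAreaRect(G[:,:2].astype(np.float32)); print("grip top",len(G),np.median(G,0).round(1),r, cv2.boxPoints(r).round(0).tolist())
    B=P[(P[:,2]>148)&(P[:,2]<164)&(P[:,0]>580)&(P[:,0]<750)&(abs(P[:,1]+20)<180)]
    u=np.array([.217,.976]); s=(B[:,:2]-[663,-20])@u; c=(B[:,:2]-[663,-20])@[u[1],-u[0]]
    k=abs(c)<25;s=s[k];c=c[k];k=abs(s)<100
    print("bar s range",np.percentile(s,[0,1,99,100]).round(1),"across",np.polyfit(s[k],c[k],1).round(4), np.percentile(c[k],[5,50,95]).round(1))
E
```

```text
scene plane 505 [474.4 132.7  53.2] [ 0.908 -0.237  0.346] tilt 0.353 azim -0.255
scene plane 78 [476.  139.4  47.5] [ 0.908 -0.234  0.348] tilt 0.355 azim -0.252
grip top 148 [452.9 139.  148.8] ((451.60870361328125, 137.11074829101562), (53.366451263427734, 16.13314437866211), 75.86390686035156) [[437.0, 113.0], [453.0, 109.0], [466.0, 161.0], [450.0, 165.0]]
bar s range [-134.  -131.2  140.4  142.2] across [-1.0000e-03  2.6026e+00] [-2.9  3.1  7.1]
side plane 147 [471.4 118.   50. ] [ 0.907 -0.237  0.348] tilt 0.355 azim -0.255
side plane 76 [421.6 118.8  56.1] [-0.915  0.215  0.341] tilt 0.348 azim 2.91
grip top 71 [449.  129.9 149.1] ((450.1862487792969, 137.48390197753906), (56.07569885253906, 16.095975875854492), 76.6449966430664) [[436.0, 112.0], [452.0, 108.0], [464.0, 163.0], [449.0, 167.0]]
bar s range [-140.2 -139.2  128.9  134.8] across [-0.0005 -0.4964] [-5.  -0.8  5.2]
```

```bash
cat > d.py <<'E'
import sys
from h import *
x,y,z,psi=map(float,sys.argv[1:5]); s=env.state()
M=R.from_euler('xyz',s["tcp_rot"])
G=R.from_euler('xyz',[np.pi,0,psi])
print("t",round(s["t"],2),"pos",np.round(s["eef_pos"],1),"rot",np.round(s["tcp_rot"],3),"d cm",(M.inv().apply(np.array([x,y,z])-s["eef_pos"])/10).round(2),"turn",(M.inv()*G).as_rotvec().round(3),"op",round(s["opening"],3),"F",np.round(s["ft_force"],1),"grip",round(s["grip_force"],1))
E
python3 -m inch '[[0,0,0.1745,0,0,-1,-1],[0,0,0.1745,0,0,-1,-1],[0,0,0.1745,0,0,-1,-1],[0,0,0.1745,0,0,-1,-1],[0,0,0.1745,0,0,-1,-1],[0,0,0.1745,0,0,-1,-1],[0,0,0.1745,0,0,-1,-1],[0,0,0.1745,0,0,-1,-1],[0,0,0.1745,0,0,-1,-1]]'
python3 d.py 450 130 304 1.318
```

```text
t: 2.42
eef_pos: [155.7, 605.3, 305.0]
tcp_rot: [3.142, -0.0, 1.314]
ft_force: [0.2, 0.0, -0.5]
opening: 0.996
grip_force: 0.0
t 2.42 pos [155.7 605.3 305. ] rot [ 3.142 -0.     1.314] d cm [-38.47  40.56   0.1 ] turn [ 0.    -0.    -0.004] op 0.996 F [ 0.2  0.  -0.5] grip 0.0
```

```bash
python3 -m inch '[[0,0,0,-3.5,3.7,0,-1],[0,0,0,-3.5,3.7,0,-1],[0,0,0,-3.5,3.7,0,-1],[0,0,0,-3.5,3.7,0,-1],[0,0,0,-3.5,3.7,0,-1],[0,0,0,-3.5,3.7,0,-1],[0,0,0,-3.5,3.7,0,-1],[0,0,0,-3.5,3.7,0,-1],[0,0,0,-3.5,3.7,0,-1],[0,0,0,-3.5,3.7,0,-1],[0,0,0,-3.5,3.7,0,-1]]'
python3 d.py 461.3 -295 304 1.318
```

```text
t: 3.8
eef_pos: [454.8, 129.6, 304.9]
tcp_rot: [3.141, -0.0, 1.319]
ft_force: [0.2, -0.0, 0.1]
opening: 1.004
grip_force: 0.0
t 3.8 pos [454.8 129.6 304.9] rot [ 3.141 -0.     1.319] d cm [-40.96  11.2    0.08] turn [ 0.001 -0.     0.001] op 1.004 F [ 0.2 -0.   0.1] grip 0.0
```

```bash
python3 -m inch '[[0,0,0,-4.55,1.245,0,-1],[0,0,0,-4.55,1.245,0,-1],[0,0,0,-4.55,1.245,0,-1],[0,0,0,-4.55,1.245,0,-1],[0,0,0,-4.55,1.245,0,-1],[0,0,0,-4.55,1.245,0,-1],[0,0,0,-4.55,1.245,0,-1],[0,0,0,-4.55,1.245,0,-1],[0,0,0,-4.55,1.245,0,-1],[0,0,0,0,0,3,-1],[0,0,0,0,0,3,-1],[0,0,0,0,0,3,-1],[0,0,0,0,0,3,-1],[0,0,0,0,0,1.7,-1],[0,0,0,0,0,0,-1]]'
python3 d.py 461.3 -295 168 1.318
```

```text
t: 5.68
eef_pos: [460.3, -293.1, 166.7]
tcp_rot: [-3.14, -0.001, 1.319]
ft_force: [-0.0, 0.1, -0.1]
opening: 0.997
grip_force: 0.0
t 5.67 pos [ 460.3 -293.1  166.7] rot [-3.140e+00 -1.000e-03  1.319e+00] d cm [-0.16  0.14 -0.13] turn [-0.002 -0.001  0.001] op 0.997 F [-0.   0.1 -0.1] grip 0.0
```

```bash
python3 -m inch '[[0,0,0,-0.15,0.1,0,-1],[0,0,0,0,0,0,0],[0,0,0,0,0,0,0.3],[0,0,0,0,0,0,1],[0,0,0,0,0,0,1],[0,0,0,0,0,0,1],[0,0,0,0,0,0,1]]'
python3 d.py 461.3 -295 168 1.318
```

```text
t: 6.55
eef_pos: [461.3, -295.1, 167.7]
tcp_rot: [3.142, -0.0, 1.319]
ft_force: [-1.5, 0.8, 3.2]
opening: 0.637
grip_force: 30.0
t 6.55 pos [ 461.3 -295.1  167.7] rot [ 3.142 -0.     1.319] d cm [ 0.01 -0.   -0.03] turn [ 0.    -0.     0.001] op 0.637 F [-1.5  0.8  3.2] grip 30.0
```

```bash
python3 -m inch '[[0,0,0,0,0,-0.5,1],[0,0,0,0,0,-1.2,1],[0,0,0,0,0,-2,1],[0,0,0,0,0,-2.3,1],[0,0,0,0,0,-2,1],[0,0,0,0,0,-1,1],[0,0,0,0,0,0,1]]'
python3 d.py 490 314 258 1.318; python3 - <<'E'
from fit import *
p=env.read_camera("scene"); save(p,"s2"); P=cloud(p)
print("cup",circ(P,(462,-295),45,262,287,30)); print("can",circ(P,(461,-295),85,10,85,60)); print("canneck",circ(P,(461,-295),35,118,136,26))
E
```

```text
t: 7.42
eef_pos: [461.4, -295.1, 258.2]
tcp_rot: [3.141, 0.0, 1.319]
ft_force: [-0.1, 0.5, -1.5]
opening: 0.637
grip_force: 30.0
t 7.42 pos [ 461.4 -295.1  258.2] rot [3.141 0.    1.319] d cm [ 5.971e+01 -1.238e+01 -2.000e-02] turn [0.001 0.    0.001] op 0.637 F [-0.1  0.5 -1.5] grip 30.0
cup (array([ 464.3, -293.3]), 410, 1.87, np.float64(286.6))
can (array([ 461.8, -294.5]), 791, 0.76, np.float64(84.0))
canneck (array([ 462.8, -292.2]), 156, 2.89, np.float64(135.3))
```

View pics/s2.png

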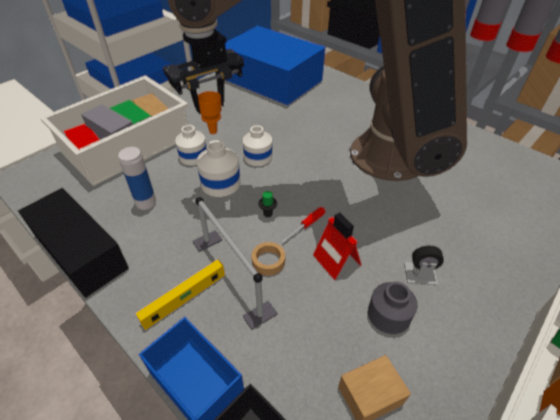

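The funnel hangs upright in the gripper at (210,112), clear of the canister mouth at (216,150), and nothing else has moved.

```bash
python3 -m inch '[[0,0,0,2.5,-0.52,0,1],[0,0,0,4.4,-0.91,0,1],[0,0,0,4.4,-0.91,0,1],[0,0,0,4.4,-0.91,0,1],[0,0,0,4.4,-0.91,0,1],[0,0,0,4.4,-0.91,0,1],[0,0,0,4.4,-0.91,0,1],[0,0,0,4.4,-0.91,0,1],[0,0,0,4.4,-0.91,0,1],[0,0,0,4.4,-0.91,0,1],[0,0,0,4.4,-0.91,0,1],[0,0,0,4.4,-0.91,0,1],[0,0,0,4.4,-0.91,0,1],[0,0,0,3,-0.66,0,1],[0,0,0,1.4,-0.25,0,1],[0,0,0,0,0,0,1],[0,0,0,0,0,0,1]]'
python3 d.py 490 314 168 1.318; python3 - <<'E'
from fit import *
for n in ["scene","side"]:
    p=env.read_camera(n); P=cloud(p)
    print("cup",circ(P,(490,314),45,262,287,30)); print("spout",circ(P,(490,314),30,187,225,13.5)); print("pot",circ(P,(490,314),70,8,52,48)); 
    Q=P.reshape(-1,3);q=Q[(abs(Q[:,2]-95)<2.5)&(np.hypot(Q[:,0]-490,Q[:,1]-314)<32)]
    print(len(q),q.mean(0),circ(q,(490,314),33,92,98,22.5))
p=env.read_camera("wrist"); save(p,"w1")
E
```

```text
t: 9.6
eef_pos: [490.3, 312.8, 257.5]
tcp_rot: [-3.141, 0.0, 1.319]
ft_force: [-0.2, 0.9, -1.1]
opening: 0.635
grip_force: 30.0
t 9.6 pos [490.3 312.8 257.5] rot [-3.141  0.     1.319] d cm [ 0.11 -0.05  8.95] turn [-0.     0.     0.001] op 0.635 F [-0.2  0.9 -1.1] grip 30.0
cup (array([493.8, 311.1]), 370, 1.44, np.float64(286.2))
spout (array([490.1, 313.1]), 106, 0.67, np.float64(213.8))
pot (array([490.3, 314.6]), 607, 0.73, np.float64(51.0))
190 [492.09390077 315.30312026  94.7139024 ] (array([491.3, 314.9]), 190, 1.68, np.float64(97.1))
cup (array([490.4, 311.3]), 315, 1.68, np.float64(286.6))
spout (array([489.9, 312.4]), 91, 1.59, np.float64(224.0))
pot (array([489.4, 314. ]), 237, 1.08, np.float64(51.2))
63 [489.04465899 311.26306153  94.63821373] (array([488.6, 311.4]), 63, 1.87, np.float64(97.3))
```

```bash
python3 -m inch '[[0,0,0,0.13,-0.03,2,1],[0,0,0,0,0,3,1],[0,0,0,0,0,2,1],[0,0,0,0,0,1.5,1],[0,0,0,0,0,1.5,1],[0,0,0,0,0,1,1],[0,0,0,0,0,1,1],[0,0,0,0,0,0.7,1],[0,0,0,0,0,0.4,1],[0,0,0,0,0,0,1],[0,0,0,0,0,0,1]]'
python3 d.py 490 314 123 1.318
```

```text
t: 11.12
eef_pos: [490.4, 315.3, 126.9]
tcp_rot: [3.141, -0.0, 1.319]
ft_force: [0.3, -0.2, -0.7]
opening: 0.632
grip_force: 30.0
t 11.12 pos [490.4 315.3 126.9] rot [ 3.141 -0.     1.319] d cm [-0.14 -0.01  0.39] turn [ 0.    -0.     0.001] op 0.632 F [ 0.3 -0.2 -0.7] grip 30.0
```

```bash
python3 -m inch '[[0,0,0,-0.08,0,0.15,1],[0,0,0,0,0,0.15,1],[0,0,0,0,0,0.1,1],[0,0,0,0,0,0,1],[0,0,0,0,0,0,1]]'
python3 d.py 490 314 123 1.318
```

```text
t: 11.75
eef_pos: [490.1, 314.4, 122.7]
tcp_rot: [3.142, -0.0, 1.319]
ft_force: [-0.9, -0.1, 1.1]
opening: 0.634
grip_force: 30.0
t 11.75 pos [490.1 314.4 122.7] rot [ 3.142 -0.     1.319] d cm [-0.05  0.   -0.03] turn [ 0.    -0.     0.001] op 0.634 F [-0.9 -0.1  1.1] grip 30.0
```

```bash
python3 -m inch '[[0,0,0,0,0,0.05,1],[0,0,0,0,0,0,0.2],[0,0,0,0,0,0,0],[0,0,0,0,0,0,-0.5],[0,0,0,0,0,0,-1],[0,0,0,0,0,0,-1],[0,0,0,0,0,-1,-1],[0,0,0,0,0,-2,-1],[0,0,0,0,0,-3,-1],[0,0,0,0,0,-3,-1],[0,0,0,0,0,-3,-1]]'
python3 d.py 455 -100.5 240 1.318; python3 - <<'E'
from fit import *
for n in ["scene","side"]:
    p=env.read_camera(n); P=cloud(p)
    if n=="scene": save(p,"s3")
    print("cup",circ(P,(490,314),45,124,150,30)); print("pot",circ(P,(490,314),70,8,52,48)); Q=P.reshape(-1,3)
    q=Q[np.hypot(Q[:,0]-490,Q[:,1]-314)<32]; q=q[q[:,2]<170];print(np.percentile(q[:,2],97),circ(q,(490,314),33,152,160,28.5))
    print("stop grip",circ(P,(455,-100),40,51,75,14))
E
```

```text
t: 13.12
eef_pos: [490.0, 314.4, 243.8]
tcp_rot: [3.141, -0.0, 1.319]
ft_force: [0.1, 0.4, -0.5]
opening: 1.001
grip_force: 0.0
t 13.12 pos [490.  314.4 243.8] rot [ 3.141 -0.     1.319] d cm [-41.06   6.94   0.37] turn [ 0.    -0.     0.001] op 1.001 F [ 0.1  0.4 -0.5] grip 0.0
cup (array([492.4, 315.1]), 475, 1.69, np.float64(149.7))
pot (array([489.6, 314.5]), 485, 0.43, np.float64(51.2))
155.23050801995313 (array([491.9, 315.2]), 153, 0.87, np.float64(156.7))
stop grip (array([ 455.6, -100.1]), 64, 0.76, np.float64(74.9))
cup (array([489.5, 312.9]), 243, 1.72, np.float64(149.4))
pot (array([489.5, 314.5]), 236, 1.14, np.float64(51.1))
155.4861313354339 (array([489.6, 312.3]), 55, 1.14, np.float64(158.3))
stop grip (array([ 454.7, -100.5]), 80, 0.95, np.float64(74.1))
```

View pics/s3.png

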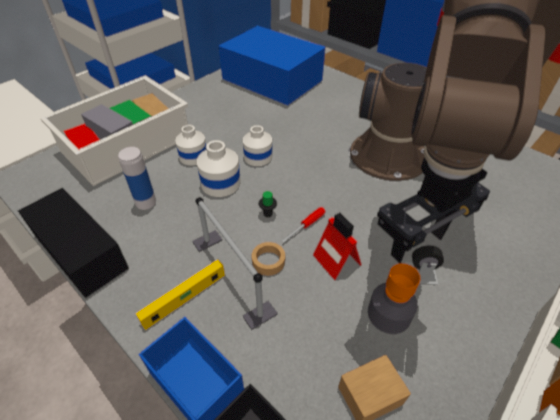

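The orange cup stands upright at (403,283) on the pot (393,305), with its top at 155 mm as it should be. Next is the stopper.

```bash
python3 -m inch '[[0,0,0,-4.1,0.69,0,-1],[0,0,0,-4.4,0.75,0,-1],[0,0,0,-4.4,0.75,0,-1],[0,0,0,-4.4,0.75,0,-1],[0,0,0,-4.4,0.75,0,-1],[0,0,0,-4.4,0.75,0,-1],[0,0,0,-4.4,0.75,0,-1],[0,0,0,-4.4,0.75,0,-1],[0,0,0,-4.1,0.69,0,-1],[0,0,0,-2.06,0.32,0,-1],[0,0,0,0,0,4,-1],[0,0,0,0,0,5,-1],[0,0,0,0,0,4,-1],[0,0,0,0,0,2,-1],[0,0,0,0,0,0,-1]]'
python3 d.py 455 -100.4 50 1.318
```

```text
t: 15.1
eef_pos: [454.4, -100.3, 90.9]
tcp_rot: [-3.138, -0.0, 1.319]
ft_force: [-0.1, 0.7, -0.5]
opening: 1.001
grip_force: 0.0
t 15.1 pos [ 454.4 -100.3   90.9] rot [-3.138 -0.     1.319] d cm [-0.    0.07  4.09] turn [-0.003 -0.     0.001] op 1.001 F [-0.1  0.7 -0.5] grip 0.0
```

```bash
python3 -m inch '[[0,0,0,0,0.05,2,-1],[0,0,0,0,0,1.5,-1],[0,0,0,0,0,0.6,-1],[0,0,0,0,0,0,-0.3],[0,0,0,0,0,0,0.2],[0,0,0,0,0,0,0.4],[0,0,0,0,0,0,1],[0,0,0,0,0,0,1],[0,0,0,0,0,0,1],[0,0,0,0,0,0,1]]'
python3 d.py 455 -100.4 50 1.318
```

```text
t: 16.35
eef_pos: [455.7, -100.6, 51.1]
tcp_rot: [-3.142, -0.0, 1.319]
ft_force: [0.1, 0.4, 0.4]
opening: 0.317
grip_force: 0.3
t 16.35 pos [ 455.7 -100.6   51.1] rot [-3.142 -0.     1.319] d cm [ 0.   -0.07  0.11] turn [-0.    -0.     0.001] op 0.317 F [0.1 0.4 0.4] grip 0.3
```

```bash
python3 -m inch '[[0,0,0,0,0,0,1],[0,0,0,0,0,0,1],[0,0,0,0,0,-0.7,1],[0,0,0,0,0,-2,1],[0,0,0,0,0,-3,1],[0,0,0,0,0,-4,1],[0,0,0,0,0,-4,1],[0,0,0,0,0,-3,1],[0,0,0,0,0,-1.3,1],[0,0,0,0,0,0,1]]'
python3 d.py 461.3 -294.9 231 1.318
```

```text
t: 17.6
eef_pos: [455.7, -100.6, 231.3]
tcp_rot: [3.141, 0.0, 1.319]
ft_force: [0.5, -0.5, -0.3]
opening: 0.292
grip_force: 29.9
t 17.6 pos [ 455.7 -100.6  231.3] rot [3.141 0.    1.319] d cm [-18.67   5.38   0.04] turn [0.001 0.    0.001] op 0.292 F [ 0.5 -0.5 -0.3] grip 29.9
```

```bash
python3 -m inch '[[0,0,0,-2,0.58,0,1],[0,0,0,-4,1.15,0,1],[0,0,0,-4,1.15,0,1],[0,0,0,-4,1.15,0,1],[0,0,0,-3.2,0.92,0,1],[0,0,0,-1.47,0.43,0,1],[0,0,0,0,0,0,1],[0,0,0,0,0,0,1]]'
python3 d.py 461.3 -294.9 231 1.318; python3 - <<'E'
from fit import *
for n in ["scene","side"]:
    p=env.read_camera(n); P=cloud(p)
    Q=P.reshape(-1,3); q=Q[np.hypot(Q[:,0]-461,Q[:,1]+295)<30]; q=q[(q[:,2]>170)&(q[:,2]<235)]
    print("lowest z",np.percentile(q[:,2],1))
    print("taper",circ(P,(461,-295),28,183,215,15)); print("flange",circ(P,(461,-295),32,221,226,26)); print("can",circ(P,(461,-295),85,10,85,60))
    print("rim",circ(P,(461,-295),33,137,143,22.5))
E
```

```text
t: 18.6
eef_pos: [461.3, -293.7, 230.8]
tcp_rot: [-3.141, -0.001, 1.32]
ft_force: [0.5, -0.6, -1.1]
opening: 0.291
grip_force: 29.9
t 18.6 pos [ 461.3 -293.7  230.8] rot [-3.141e+00 -1.000e-03  1.320e+00] d cm [-0.11  0.03 -0.02] turn [-0.001 -0.001  0.002] op 0.291 F [ 0.5 -0.6 -1.1] grip 29.9
lowest z 181.08537131222744
taper (array([ 461.6, -292.9]), 94, 0.95, np.float64(212.3))
flange (array([ 460.3, -294.8]), 57, 2.42, np.float64(226.0))
can (array([ 461.8, -294.3]), 778, 0.81, np.float64(83.4))
rim (array([ 463.3, -292.7]), 101, 1.72, np.float64(142.1))
lowest z 181.47153934281997
taper (array([ 461.6, -293.3]), 118, 0.85, np.float64(209.3))
flange (array([ 461.3, -291.3]), 100, 2.28, np.float64(225.9))
can (array([ 460.9, -295.6]), 1271, 0.6, np.float64(83.5))
rim (array([ 460.3, -297.1]), 207, 1.76, np.float64(142.6))
```

```bash
python3 -m inch '[[0,0,0,-0.17,0.02,1.5,1],[0,0,0,0,0,1.5,1],[0,0,0,0,0,1.3,1],[0,0,0,0,0,1,1],[0,0,0,0,0,0.8,1],[0,0,0,0,0,0.8,1],[0,0,0,0,0,0.5,1],[0,0,0,0,0,0.2,1],[0,0,0,0,0,0,1],[0,0,0,0,0,0,1]]'
python3 d.py 461.3 -294.9 151 1.318
```

```text
t: 19.95
eef_pos: [461.2, -296.6, 155.4]
tcp_rot: [3.141, 0.0, 1.319]
ft_force: [0.0, 0.2, -1.2]
opening: 0.292
grip_force: 29.9
t 19.95 pos [ 461.2 -296.6  155.4] rot [3.141 0.    1.319] d cm [ 0.17 -0.03  0.44] turn [0.    0.    0.001] op 0.292 F [ 0.   0.2 -1.2] grip 29.9
```

```bash
python3 -m inch '[[0,0,0,0.08,0,0.15,1],[0,0,0,0,0,0.15,1],[0,0,0,0,0,0.13,1],[0,0,0,0,0,0,1],[0,0,0,0,0,0,1]]'
python3 d.py 461.3 -294.9 151 1.318
```

```text
t: 20.58
eef_pos: [461.2, -295.7, 151.0]
tcp_rot: [-3.142, -0.0, 1.319]
ft_force: [-2.2, 2.4, 4.7]
opening: 0.289
grip_force: 30.0
t 20.57 pos [ 461.2 -295.7  151. ] rot [-3.142 -0.     1.319] d cm [ 0.08 -0.01  0.  ] turn [-0.    -0.     0.001] op 0.289 F [-2.2  2.4  4.7] grip 30.0
```

```bash
python3 -m inch '[[0,0,0,0,0,0.05,1],[0,0,0,0,0,0,1],[0,0,0,0,0,0,0.4],[0,0,0,0,0,0,0.1],[0,0,0,0,0,0,-0.4],[0,0,0,0,0,0,-0.7],[0,0,0,0,0,0,-0.7],[0,0,0,0,0,-1,-0.7],[0,0,0,0,0,-2,-0.7],[0,0,0,0,0,-3,-0.7],[0,0,0,0,0,-3,-0.7],[0,0,0,0,0,-2,-0.7]]'
python3 d.py 451 137 260 1.318; python3 - <<'E'
from fit import *
for n in ["scene","side"]:
    p=env.read_camera(n); P=cloud(p)
    if n=="side": save(p,"d4")
    print("grip",circ(P,(461,-295),28,150,175,14)); print("flange",circ(P,(461,-295),34,141.5,145,26)); print("can",circ(P,(461,-295),85,10,85,60))
    Q=P.reshape(-1,3); q=Q[np.hypot(Q[:,0]-461,Q[:,1]+295)<25];q=q[q[:,2]<200]; print("top",np.percentile(q[:,2],98))
    G=Q[(np.hypot(Q[:,0]-451,Q[:,1]-137)<60)&(Q[:,2]>144)&(Q[:,2]<156)]; r=cv2.minAreaRect(G[:,:2].astype(np.float32)); print(r)
E
```

```text
t: 22.08
eef_pos: [461.5, -295.9, 262.5]
tcp_rot: [3.14, 0.001, 1.319]
ft_force: [0.5, -0.1, -0.4]
opening: 0.847
grip_force: 0.0
t 22.07 pos [ 461.5 -295.9  262.5] rot [3.140e+00 1.000e-03 1.319e+00] d cm [ 41.67 -11.79   0.2 ] turn [0.002 0.001 0.001] op 0.847 F [ 0.5 -0.1 -0.4] grip 0.0
grip (array([ 462.7, -295.5]), 77, 0.78, np.float64(174.8))
flange (array([ 460.9, -296.7]), 28, 2.45, np.float64(144.8))
can (array([ 461.8, -294.3]), 786, 0.87, np.float64(83.8))
top 179.79480187677893
((451.28271484375, 138.6776580810547), (52.4377555847168, 18.55887794494629), 73.2833480834961)
grip (array([ 461.7, -296. ]), 118, 0.4, np.float64(174.3))
flange (array([ 461.9, -295.1]), 59, 1.55, np.float64(144.9))
can (array([ 461. , -295.4]), 1213, 0.56, np.float64(83.8))
top 180.02219629776852
((449.1600341796875, 133.69723510742188), (53.16233444213867, 15.75866413116455), 75.21342468261719)
```

View pics/d4.png

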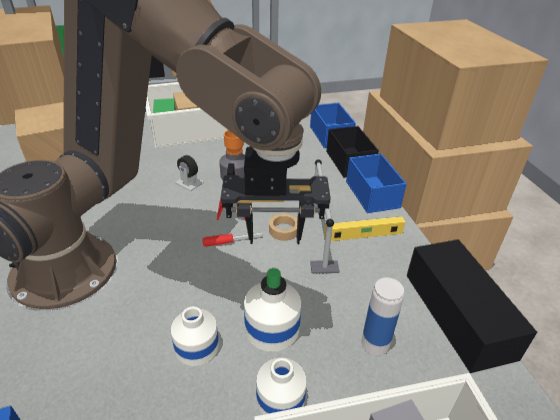

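The stopper's green grip sits upright at (274,278), with the black flange on the rim at (274,288). Next is the sign.

```bash
python3 -m inch '[[0,0,0,3,-0.85,0,-0.7],[0,0,0,4.6,-1.3,0,-0.7],[0,0,0,4.6,-1.3,0,-0.7],[0,0,0,4.6,-1.3,0,-0.7],[0,0,0,4.6,-1.3,0,-0.7],[0,0,0,4.6,-1.3,0,-0.7],[0,0,0,4.6,-1.3,0,-0.7],[0,0,0,4.6,-1.3,0,-0.7],[0,0,0,4.3,-1.22,0,-0.7],[0,0,0,2.17,-0.62,0,-0.7],[0,0,0,0,0,3,-0.7],[0,0,0,0,0,4,-0.7],[0,0,0,0,0,2.5,-0.7],[0,0,0,0,0,0,-0.7],[0,0,0,0,0,0,-0.7]]'
python3 d.py 451 137 119 1.318
```

```text
t: 24.05
eef_pos: [451.1, 137.2, 166.0]
tcp_rot: [3.141, -0.0, 1.319]
ft_force: [-0.1, -0.3, 0.5]
opening: 0.852
grip_force: 0.0
t 24.05 pos [451.1 137.2 166. ] rot [ 3.141 -0.     1.319] d cm [-0.02 -0.01  4.7 ] turn [ 0.001 -0.     0.001] op 0.852 F [-0.1 -0.3  0.5] grip 0.0
```

```bash
python3 -m inch '[[0,0,0,0,0,2,-0.7],[0,0,0,0,0,2,-0.7],[0,0,0,0,0,0.6,-0.4],[0,0,0,0,0,0,0.2],[0,0,0,0,0,0,0.5],[0,0,0,0,0,0,0.65],[0,0,0,0,0,0,1],[0,0,0,0,0,0,1],[0,0,0,0,0,0,1],[0,0,0,0,0,0,1]]'
python3 d.py 451 137 280 1.318
```

```text
t: 25.3
eef_pos: [450.7, 137.1, 119.2]
tcp_rot: [-3.141, 0.0, 1.319]
ft_force: [-0.0, 0.3, -1.9]
opening: 0.166
grip_force: 30.0
t 25.3 pos [450.7 137.1 119.2] rot [-3.141  0.     1.319] d cm [-1.000e-02  3.000e-02 -1.608e+01] turn [-0.     0.     0.001] op 0.166 F [-0.   0.3 -1.9] grip 30.0
```

```bash
python3 -m inch '[[0,0,0,0,0,-0.7,1],[0,0,0,0,0,-2,1],[0,0,0,0,0,-3,1],[0,0,0,0,0,-4,1],[0,0,0,0,0,-4,1],[0,0,0,0,0,-3,1],[0,0,-0.034,0,0,-1,1],[0,0,0,0,0,0,1]]'
python3 d.py 664 -19 296 1.352
```

```text
t: 26.3
eef_pos: [450.6, 137.1, 296.1]
tcp_rot: [3.142, -0.0, 1.354]
ft_force: [-0.1, -0.2, -3.1]
opening: 0.166
grip_force: 30.0
t 26.3 pos [450.6 137.1 296.1] rot [ 3.142 -0.     1.354] d cm [-1.066e+01  2.419e+01  1.000e-02] turn [ 0.    -0.     0.002] op 0.166 F [-0.1 -0.2 -3.1] grip 30.0
```

```bash
python3 -m inch '[[0,0,0,-0.9,2,0,1],[0,0,0,-1.7,3.9,0,1],[0,0,0,-1.7,3.9,0,1],[0,0,0,-1.7,3.9,0,1],[0,0,0,-1.7,3.9,0,1],[0,0,0,-1.5,3.4,0,1],[0,0,0,-1,2.2,0,1],[0,0,0,-0.46,0.99,0,1],[0,0,0,0,0,0,1],[0,0,0,0,0,0,1]]'
python3 d.py 664 -19 182 1.352; python3 - <<'E'
from fit import *
u=np.array([.217,.976]);v=np.array([.976,-.217])
for n in ["scene","side"]:
    p=env.read_camera(n); P=cloud(p).reshape(-1,3)
    if n=="side": save(p,"d5")
    q=P[:,:2]-[664,-19]; s=q@u; c=q@v
    k=(abs(s)<65)&(abs(c)<70)&(P[:,2]>165)&(P[:,2]<290)
    for a,b in [(168,185),(185,215),(215,250),(250,280)]:
        m=k&(P[:,2]>a)&(P[:,2]<b); print(a,m.sum(),np.percentile(c[m],[1,50,99]).round(1),np.percentile(s[m],[1,99]).round(1))
    print("zmin",np.percentile(P[k][:,2],.5))
    m=(abs(s)<115)&(abs(c)<14)&(P[:,2]>147)&(P[:,2]<160); print("bar",m.sum(),np.percentile(c[m],[5,50,95]).round(1), P[m][:,2].max())
E
```

```text
t: 27.55
eef_pos: [663.5, -18.8, 296.2]
tcp_rot: [-3.141, -0.0, 1.354]
ft_force: [-0.5, -0.6, -2.1]
opening: 0.167
grip_force: 30.0
t 27.55 pos [663.5 -18.8 296.2] rot [-3.141 -0.     1.354] d cm [-0.02  0.06 11.42] turn [-0.    -0.     0.002] op 0.167 F [-0.5 -0.6 -2.1] grip 30.0
168 82 [-41.1  41.6  43.4] [-39.9  47.1]
185 388 [-35.6  34.5  41.1] [-43.5  46.7]
215 473 [-24.2  22.9  29.8] [-42.8  46.5]
250 426 [-12.3  11.2  17.8] [-43.2  46.9]
zmin 178.72097944352737
bar 280 [-3.6  2.4  6.2] 158.2762291613103
168 36 [-43.8 -41.8  41.4] [-47.1  39.8]
185 189 [-41.6 -34.3  39. ] [-47.9  41.5]
215 237 [-30.7 -22.5  26.8] [-48.2  41.9]
250 204 [-17.9 -11.1  14.2] [-47.7  41.5]
zmin 179.90465318567306
bar 207 [-6.1 -1.5  4.6] 159.55242041653048
```

View pics/d5.png

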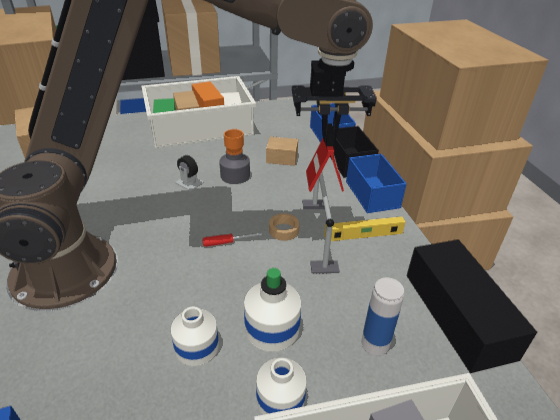

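The sign is held upright at (324,165), centred over the bar to within about 1 mm. I can lower it straight down.

```bash
python3 -m inch '[[0,0,0,0,0,1.5,1],[0,0,0,0,0,2.2,1],[0,0,0,0,0,2.2,1],[0,0,0,0,0,2,1],[0,0,0,0,0,1.5,1],[0,0,0,0,0,0.8,1],[0,0,0,0,0,0.5,1],[0,0,0,0,0,0.3,1],[0,0,0,0,0,0,1],[0,0,0,0,0,0,1]]'
python3 d.py 664 -19 182 1.352
```

```text
t: 28.9
eef_pos: [664.2, -19.2, 186.7]
tcp_rot: [3.141, -0.0, 1.353]
ft_force: [-0.9, -0.2, -2.8]
opening: 0.169
grip_force: 30.0
t 28.9 pos [664.2 -19.2 186.7] rot [ 3.141 -0.     1.353] d cm [ 0.01 -0.02  0.47] turn [ 0.001 -0.     0.001] op 0.169 F [-0.9 -0.2 -2.8] grip 30.0
```

```bash
python3 -m inch '[[0,0,0,0,0,0.15,1],[0,0,0,0,0,0.1,1],[0,0,0,0,0,0.1,1],[0,0,0,0,0,0,1],[0,0,0,0,0,0,1]]'
python3 d.py 664 -19 182 1.352
```

```text
t: 29.52
eef_pos: [664.0, -19.1, 182.8]
tcp_rot: [-3.141, -0.0, 1.353]
ft_force: [-0.2, -0.2, -2.5]
opening: 0.17
grip_force: 30.0
t 29.52 pos [664.  -19.1 182.8] rot [-3.141 -0.     1.353] d cm [ 0.01 -0.    0.08] turn [-0.    -0.     0.001] op 0.17 F [-0.2 -0.2 -2.5] grip 30.0
```

```bash
python3 -m inch '[[0,0,0,0,0,0.08,1],[0,0,0,0,0,0.07,1],[0,0,0,0,0,0,1],[0,0,0,0,0,0,1]]'
python3 d.py 664 -19 182 1.352
```

```text
t: 30.02
eef_pos: [663.7, -19.1, 181.5]
tcp_rot: [-3.141, -0.0, 1.353]
ft_force: [-5.2, 1.2, 2.8]
opening: 0.167
grip_force: 30.0
t 30.02 pos [663.7 -19.1 181.5] rot [-3.141 -0.     1.353] d cm [ 0.01  0.03 -0.05] turn [-0.001 -0.     0.001] op 0.167 F [-5.2  1.2  2.8] grip 30.0
```

```bash
python3 -m inch '[[0,0,0,0,0.03,0,0.62],[0,0,0,0,0,0,0.5],[0,0,0,0,0,0,0.2],[0,0,0,0,0,0,-0.2],[0,0,0,0,0,0,-0.2],[0,0,0,0,0,0,-0.2],[0,0,0,0,0,-1,-0.2],[0,0,0,0,0,-2,-0.2],[0,0,0,0,0,-3,-0.2],[0,0,0,0,0,-3,-0.2],[0,0,0,0,0,-3,-0.2],[0,0,0,0,0,0,-0.2],[0,0,0,0,0,0,-0.2],[0,0,0,0,0,0,-0.2]]'
python3 d.py 664 -19 182 1.352; python3 - <<'E'
from fit import *
u=np.array([.217,.976]);v=np.array([.976,-.217])
for n in ["scene","side"]:
    p=env.read_camera(n); P=cloud(p).reshape(-1,3)
    if n=="side": save(p,"d6")
    q=P[:,:2]-[664,-19]; s=q@u; c=q@v
    k=(abs(s)<65)&(abs(c)<70)
    for a,b in [(60,80),(160,178),(180,195),(195,215)]:
        m=k&(P[:,2]>a)&(P[:,2]<b); print(a,m.sum(),np.percentile(c[m],[1,50,99]).round(1),np.percentile(s[m],[1,99]).round(1))
    m=k&(P[:,2]<240);print("top",np.percentile(P[m][:,2],99.5))
    print("cup",circ(P,(490,314),45,124,150,30)); print("grip",circ(P,(461,-295),28,150,175,14))
E
```

```text
t: 31.78
eef_pos: [664.0, -19.2, 300.2]
tcp_rot: [-3.14, 0.0, 1.353]
ft_force: [0.2, -0.2, -0.0]
opening: 0.601
grip_force: 0.0
t 31.77 pos [664.  -19.2 300.2] rot [-3.14   0.     1.353] d cm [ 0.02  0.02 11.82] turn [-0.002  0.     0.001] op 0.601 F [ 0.2 -0.2 -0. ] grip 0.0
60 157 [-43.   39.1  42.4] [-43.7  45.8]
160 148 [-6.3  7.2  9.3] [-44.1  46.6]
180 85 [-7.   8.   9.5] [-23.9  42.6]
195 222 [-7.   3.1  9.5] [-24.5  26.9]
top 212.65387849252974
cup (array([492.4, 315.3]), 464, 1.79, np.float64(149.5))
grip (None, 0, 0, 0)
60 95 [-44.2 -40.4  41.1] [-48.1  43.9]
160 76 [-9.4 -6.6  6.8] [-48.2  39.2]
180 55 [-8.1 -3.6  7.9] [-48.4  24.8]
195 130 [-8.2 -1.   8.1] [-27.8  26.1]
top 213.35548478983767
cup (array([489.8, 312.9]), 239, 1.53, np.float64(149.7))
grip (array([ 461.7, -296.1]), 119, 0.38, np.float64(174.7))
```

View pics/d6.png

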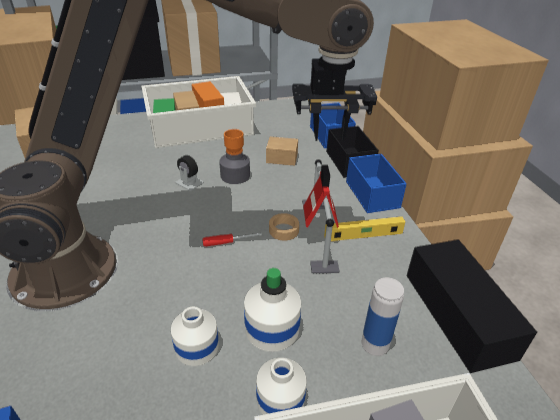

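The sign hangs upright astride the bar at (322,200), with one panel on each side. The funnel (234,143) and stopper (274,280) are in place and the gripper is clear.

```bash
python3 -c "
from cell import env
print(env.job_done())"
```

```text
the job is handed in; nothing more can be done
None
```

I handed the job in at about 32 s of the 64 s limit: the funnel is seated in the drip pot, the stopper is home in the canister and the sign hangs astride the rail. My last camera check showed all three upright and within tolerance with nothing else moved, but the hand-in returned no verdict.

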